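# Aim the hand scanner at the jars' shelf label

### The job

Draw the hand scanner straight up out of its cradle, turn it and hold it in the air so that its window looks squarely at the middle of the bar-code label of the tray with the jars (not the tins), about 8 cm from the label, with the wide side of the scanner along the width of the label so that the scan line crosses all the bars. Finish like that, still holding the scanner steady in the gripper, touching nothing with it. Leave the jars, tins and everything else on the bench where they are.

Things in the scene. Friction and masses are not known exactly. Their poses are not given: they have to be found in the camera images.
- scanner_mid (a point): Centre of the black bar-shaped scanner, 140 mm long, about 180 g, upright in its cradle, window down. z runs from window to top end (it looks along -z); each end is 70 mm away. Upper 95 mm: handle to grip, 40 mm wide (y), 28 mm thick (x). Lower 45 mm: head, 48 (y) by 34 mm (x). y = wide side = scan line. The handle stands 90 mm proud of the cradle's mouth.
- cradle_mouth (a point): Centre of the mouth of the fixed grey cradle: a pocket 52 (y) by 38 mm (x) inside, open at the top, 50 mm deep, 5 mm walls, mouth 58 mm above the bench, on a foot 80 mm square. z up, y along its wide side. The scanner slides straight up out of it; nothing holds it (2 mm play all round).
- label_jars (a point): Centre of the face of the jars' bar-code label: white, 100 by 55 mm, on a metal plate 120 by 65 mm in front of the tray with two screw-top jars, 70 mm above the bench. It slopes 45 degrees, facing up and towards the robot. z points out of the face, y level along its width (the bars stand side by side along y), x up the slope. The jars stand behind it.
- label_tins (a point): The same, for the label of the tray that holds the two tins. Not to be scanned. The two trays (fixed, steel, 190 mm wide, 120 mm deep, 45 mm high) stand side by side and may have changed places.
- jar0: Amber glass jar with a steel screw cap, 68 mm diameter, 125 mm tall, loose in the steel tray behind the jars' label; origin at the centre of its underside. Leave alone.
- jar1: Second jar, the same, 68 mm diameter, 125 mm tall, loose in the steel tray behind the jars' label; origin at the centre of its underside. Leave alone.
- tin0: Low plain steel food tin, 82 mm diameter, 65 mm tall, loose in the steel tray behind the tins' label; origin at the centre of its underside. Leave alone.
- tin1: Second tin, the same, 82 mm diameter, 65 mm tall, loose in the steel tray behind the tins' label; origin at the centre of its underside. Leave alone.
- tape: Cardboard tape ring lying flat, 90 mm diameter, 25 mm high; origin at the centre of its underside. Leave alone.
- carton: Small closed carton, 120 by 160 by 90 mm high; origin at the centre of its underside. Leave alone.
- mug: White mug, 80 mm diameter, 90 mm tall; origin at the centre of its underside. Leave alone.
- stapler: Desk stapler, 120 by 34 by 36 mm high; origin at the centre of its underside. Leave alone.

How it is judged:
By the outcome, as a careful person would: the job done as asked, in the order asked, and still so for the second after the job is handed in, while the arm keeps its last pose, push and grip.
It also fails if it takes over 32 s, if anything falls off the work surface, if the arm or the gripper's body presses on something with over 40 N, if the wrist force passes 120 N, or if a joint passes its speed limit or range.

### The arm

A 6-joint arm with a two-finger parallel gripper is mounted at the origin on the work surface. World frame = base frame: x ahead of the robot, y to its left, z up, the work surface at z = 0. Lengths are in mm, angles in rad, forces in N, time in s.
With the tool pointing down it reaches from about 350 to 775 mm from the base axis. Payload 7.3 kg.
Tool frame: the origin (TCP) lies on the centre line of the jaws, within the pads' length; the fingertips stand bot.tip_reach ahead of it and the grasp point (between the pads) lies 6 mm ahead of it (bot.tip_reach is the distance from the TCP to the fingertips, in mm); z points along the fingers, y is the direction in which the jaws open and shut (so a half turn about z gives the same grasp; the last joint's range is limited). The gripper opens to 92 mm and grips with 3 to 60 N. Pads are 19 mm wide; open, the fingers measure 130 mm over their backs; the gripper's body (75 mm by 190 mm) begins 47 mm behind the grasp point.
Start: joints at [1.198, 0.342, 1.524, -0, 1.275, -0.146], TCP at [118.034, 511.576, 251.741] pointing down, gripper open.
Joint ranges: [-2.53, 2.53], [-0.77, 2.02], [0.04, 2.7], [-1, 4.14], [0.28, 2.66], [-3.11, 3.11]. Speed limits (rad/s): [2.57, 2.57, 3.14, 3.14, 3.14, 3.14].

### API

Orientations are given as [roll, pitch, yaw] about the fixed x, y, z axes, in that order (R = Rz(yaw) Ry(pitch) Rx(roll)).
In Python, from plant import bot gives the robot as it stands.
- The arm moves only by the tool step_arm, never from a script. Its argument "deltas" is a list of rows, each a list of 6 numbers: the shift along the tool's x, y, z in mm, then the turn, a rotation vector about the tool's x, y, z in rad. A call has 1 to 5 rows; each row is the pose to reach, as a shift and turn from the pose commanded when the call began, along the tool's axes at that moment; what a row does not reach only later rows make up. A row lasts 1/12 s, in which the tool goes at most 41.7 mm and 7.16 degrees, less where a joint would pass 70% of its speed; a pose out of reach is approached as far as the arm can. A call with a gripper value outside its range is refused whole. "fingers" is the finger opening in mm, from 0 to 91.8, set as the call begins (left out, the last holds). The fingers move at their own pace and stop on an object; the grip force is fixed at half the most. Time passes only in rows, so rows that repeat a pose let the fingers close. It gives the time, the measured TCP pose, the force and the opening at its end, in the units of the state.
- bot.get_obs(): the state, without advancing time (a new reading comes with each control period).
- bot.capture(name): name is "side" or "top" or "wrist"; returns a dict with "color" (420x560x3 uint8, red, green, blue), "fx", "fy", "cx", "cy" (pixels), "R" (3x3) and "t" (3): a world point X has camera coordinates R X + t. Camera axes: x right, y down, z forward; pixel columns grow to the right and rows downward; lengths in mm; the calibration is good to about 2 mm. The wrist camera is an equidistant fisheye: a pixel r from the principal point sees the ray r / f radians off the axis. A picture is of the moment at which its call begins. There is no depth.
- bot.close_job(): hands the job in, once; it reports no verdict.
Trained networks look in a picture, given as the dict that the camera call returned (one of the last four; its "shot" number tells which), for a name from the list of things; names that differ only in an ending like _2 or _b are one class to them, and where a whole thing is asked for, a point or a joint stands for the part that bears it (a point fixed in the world has none). Each returns a list of dicts, best first, with "p" (0 to 1); they miss things now and then, are a little off and sometimes report something else, mostly with a low value. They report only what shows in the picture. A call takes as long as a camera call.
- bot.boxes_of(query, picture): "rect" ([centre column, centre row, width, height] in pixels, round what is visible of it).
The state is a dict: "time": time; "joint_positions": joint angles; "dq": joint speeds; "tau": joint torques, N m; "tool_pos": TCP position; "tcp_rot": TCP orientation; "contact_force": force on the tool from outside, world axes, zero at the start; "moment": the same for the moment, N m; "grip_width": finger opening in mm.
Only numpy, scipy, OpenCV 4.12 (cv2) and the standard library are available. Lean on these libraries where they do the work, as an engineer would, in place of code of your own. Each camera call takes 0.05 s, during which the arm holds its last target. There are 200 camera calls.

## Working session

There is one attempt and no reset: what is moved stays moved. The work goes in short steps, Python scripts to look and compute and a tool call to move; the robot and the scene stay as the last step left them, time stands still between calls to the robot, and variables do not carry over. Pictures are saved under pics/ and viewed, about 8 in all and at most 12, crops included, and the job is handed in when it is done.

Besides the shell and the picture viewer there is one more tool, called after "Emit:" by a JSON object that holds its "method" and its "body". step_arm: Moves the arm, as the interface text tells. Its arguments: {"type":"object","properties":{"deltas":{"type":"array"},"fingers":{"type":"number"}},"required":["deltas"]}

```bash
mkdir -p pics; ls
cat > h.py <<'E'
import numpy as np, cv2
from plant import bot
from scipy.spatial.transform import Rotation as Rn
def snap(n,tag):
    p=bot.capture(n); cv2.imwrite(f'pics/{tag}.png',p['color'][:,:,::-1]); return p
def ray(p,u,v):
    a=np.array([(u-p['cx'])/p['fx'],(v-p['cy'])/p['fy']]); R=np.array(p['R']);t=np.array(p['t'])
    return -R.T@t, R.T@np.array([a[0],a[1],1.])
def onz(p,u,v,z):
    c,d=ray(p,u,v); return c+d*(z-c[2])/d[2]
def proj(p,X):
    c=np.array(p['R'])@np.array(X,float)+p['t']; return c[0]/c[2]*p['fx']+p['cx'],c[1]/c[2]*p['fy']+p['cy']
def tri(a,b):
    A=[];B=[]
    for c,d in (a,b):
        d=d/np.linalg.norm(d);P=np.eye(3)-np.outer(d,d);A.append(P);B.append(P@c)
    return np.linalg.lstsq(np.vstack(A),np.hstack(B),rcond=None)[0]
E
python3 - <<'E'
from h import *
import pickle
o=bot.get_obs();print(o,bot.tip_reach)
D={}
for n in ('side','top'):
    p=snap(n,n+'0');D[n]=p
    print(n,p['fx'],p['cx'],p['cy'],np.array(p['R']).round(3).tolist(),np.array(p['t']).round(1))
    for q in ('scanner_mid','cradle_mouth','label_jars','label_tins','jar0','tin0','tape','carton','mug','stapler'):
        print(q,[(np.round(b['rect']).tolist(),round(b['p'],2)) for b in bot.boxes_of(q,p)[:3]])
pickle.dump(D,open('D.pkl','wb'))
im=np.vstack([D[n]['color'] for n in D]);
E
```

```text
pics
{'time': 0.0, 'joint_positions': array([ 1.19799728e+00,  3.42749153e-01,  1.52501894e+00, -1.00602796e-05,
        1.27541335e+00, -1.46017694e-01]), 'dq': array([ 0.00048237, -0.00019624,  0.00039559,  0.00014837, -0.00063015,
        0.00024679]), 'tau': array([-2.66497394e-03, -4.31242275e+01, -2.44206047e+01,  7.15786382e-02,
        5.60402346e-02, -8.17010391e-05]), 'tool_pos': array([117.89470251, 511.20754232, 251.03055235]), 'tcp_rot': array([-3.14001937e+00, -2.21651024e-04,  2.91481406e+00]), 'contact_force': array([-0.05966061, -0.0613284 ,  1.16255362]), 'moment': array([-0.00820841,  0.02748209,  0.04488473]), 'grip_width': 91.63409013001765} 25.0
side 411.82057712104097 281.0658630299023 204.33255000717716 [[0.967, -0.255, -0.017], [-0.145, -0.495, -0.857], [0.21, 0.831, -0.516]] [-528.   154.1  916.3]
scanner_mid [([253.0, 209.0, 17.0, 42.0], 0.6), ([253.0, 240.0, 41.0, 34.0], 0.24)]
cradle_mouth [([252.0, 240.0, 44.0, 34.0], 0.9)]
label_jars [([299.0, 168.0, 19.0, 31.0], 0.8)]
label_tins [([347.0, 252.0, 49.0, 53.0], 0.69)]
jar0 [([328.0, 161.0, 22.0, 42.0], 0.
[... 592 characters left out ...]
scanner_mid [([283.0, 237.0, 20.0, 17.0], 0.59)]
cradle_mouth [([283.0, 235.0, 36.0, 34.0], 0.6), ([363.0, 289.0, 21.0, 49.0], 0.45)]
label_jars [([192.0, 168.0, 49.0, 29.0], 0.61)]
label_tins [([345.0, 174.0, 48.0, 28.0], 0.9), ([194.0, 293.0, 36.0, 41.0], 0.64)]
jar0 [([217.0, 135.0, 28.0, 31.0], 0.96), ([184.0, 129.0, 33.0, 35.0], 0.87), ([324.0, 143.0, 35.0, 34.0], 0.62)]
tin0 [([324.0, 142.0, 36.0, 33.0], 0.94), ([354.0, 138.0, 36.0, 32.0], 0.69), ([284.0, 236.0, 16.0, 16.0], 0.49)]
tape [([194.0, 293.0, 34.0, 35.0], 0.78), ([323.0, 143.0, 34.0, 35.0], 0.52)]
carton [([436.0, 211.0, 72.0, 52.0], 0.84)]
mug [([110.0, 207.0, 52.0, 34.0], 0.96)]
stapler [([361.0, 290.0, 18.0, 50.0], 0.87)]
```

View pics/top0.png

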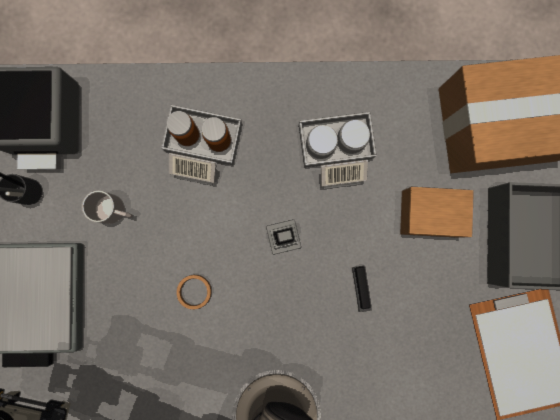

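View pics/side0.png

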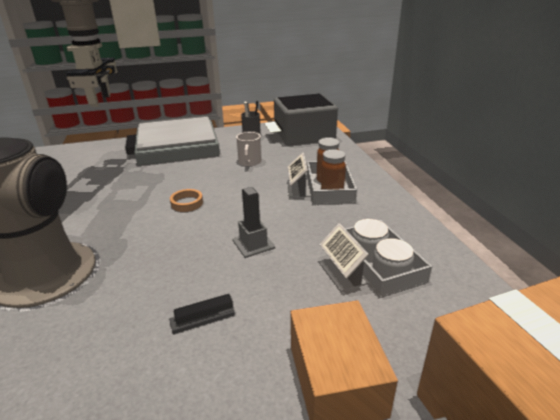

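The top view shows the cradle and scanner at (284,237), the jars' label at (192,168) and the tins' label at (345,174). The side view agrees: jars on the far tray, tins on the near one. Next I'll zoom in on the cradle and jars' label.

Run:
```python
from h import *
import pickle
D=pickle.load(open('D.pkl','rb'));p=D['top'];s=D['side']
a=cv2.resize(p['color'][212:262,258:308],(400,400),interpolation=3)
b=cv2.resize(p['color'][143:193,167:217],(400,400),interpolation=3)
c=cv2.resize(s['color'][180:260,228:278],(250,400),interpolation=3)
cv2.imwrite('pics/crop.png',cv2.resize(np.hstack([a,b]),(800,400))[:,:,::-1])
print(onz(p,284,236,148),onz(p,283,236,20), 'label',onz(p,192,168,70))
print('tri label',tri(ray(p,192,168),ray(s,299,168)))
print('top scanner proj in side',proj(s,onz(p,284,236,148)))
for n,u,v,z in (('mug',97,207,90),('tape',194,293,25),('carton',437,211,90),('jar',184,122,125),('jar',217,129,125)): print(n,onz(p,u,v,z))
# scanner top / foot min-area rect
```

```text
[467.6898097  -22.91030119 148.        ] [470.09931307 -23.54088102  20.        ] label [647.74526441 209.1374203   70.        ]
tri label [651.55125112 208.12562052  70.9077411 ]
top scanner proj in side (np.float64(248.60937200541474), np.float64(191.20161865728883))
mug [548.85880811 444.46321568  90.        ]
tape [324.16014462 212.6889249   25.        ]
carton [ 526.00936751 -413.00189329   90.        ]
jar [753.71047792 219.26161818 125.        ]
jar [735.09467735 137.86060503 125.        ]
```

View pics/crop.png

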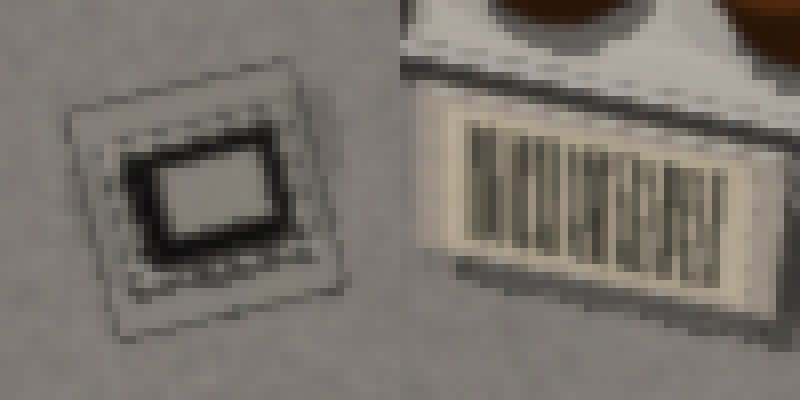

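```bash
cat >> h.py <<'E'
def down(psi): return Rn.from_euler('xyz',[np.pi,0,psi])
def go(P,R):
    o=bot.get_obs();R0=Rn.from_euler('xyz',o['tcp_rot']);d=R0.inv().apply(np.array(P)-o['tool_pos']);w=(R0.inv()*R).as_rotvec()
    print('t',round(o['time'],2),'pos',o['tool_pos'].round(1),'F',o['contact_force'].round(1),'g',round(o['grip_width'],1)); print('DELTA',d.round(1),w.round(4),'q',o['joint_positions'].round(2))
E
python3 - <<'E'
from h import *
import pickle
D=pickle.load(open('D.pkl','rb'));p=D['top']
f=lambda L,u0,v0,z:np.array([onz(p,u0+(u-.5)/8,v0+(v-.5)/8,z) for u,v in L])
F=f([(67,108),(292,58),(345,290),(120,342)],258,212,8)
print(F.round(1),F.mean(0)); 
for i in range(4):
    d=F[(i+1)%4]-F[i];print(np.degrees(np.arctan2(d[1],d[0])),np.hypot(*d[:2]))
L=f([(18,80),(388,150),(375,320),(15,250)],167,143,70)
for i,z in enumerate((93,93,47,47)): L[i]=f([[(18,80),(388,150),(375,320),(15,250)][i]],167,143,z)
print(L.round(1),L.mean(0))
for i in (0,2):
    d=L[i+1]-L[i];print(np.degrees(np.arctan2(d[1],d[0])),np.hypot(*d[:2]))
go([468,-24,240],down(np.radians(102.5)))
E
```

```text
[[499.4  20.6   8. ]
 [515.1 -55.4   8. ]
 [436.9 -71.8   8. ]
 [420.7   4.    8. ]] [468.02709893 -25.64652079   8.        ]
-78.33244904651137 77.59440010461407
-168.1712423395179 79.89319096430796
102.05873939994261 77.4415426347903
11.937884339593584 80.42249996456322
[[683.2 262.8  93. ]
 [659.2 146.1  93. ]
 [611.3 156.1  47. ]
 [636.  273.7  47. ]] [647.43399915 209.64660732  70.        ]
-101.59885434895538 119.13616948056581
78.11223953846812 120.15520073237327
t 1.1 pos [118.  511.6 251.7] F [-0.9  0.3 -0.4] g 91.7
DELTA [-461.4 -443.2   11.7] [1.0000e-04 0.0000e+00 1.1259e+00] q [ 1.2   0.34  1.52 -0.    1.28 -0.15]
```

Emit:
{"method": "step_arm", "body": {"deltas": [[-36,-17,0,0,0,0.12],[-72,-34,0,0,0,0.24],[-108,-55,0,0,0,0.36],[-144,-75,0,0,0,0.48],[-180,-95,0,0,0,0.6]]}}

```text
time: 1.52
tool_pos: [273.0, 377.1, 251.9]
tcp_rot: [3.141, -0.0, 2.31]
contact_force: [1.1, 0.9, -0.7]
grip_width: 92.1
```

```bash
python3 -c "
from h import *
go([468,-24,240],down(np.radians(101.9)))"
```

```text
t 1.52 pos [273.  377.1 251.9] F [ 1.1  0.9 -0.7] g 92.1
DELTA [-427.9 -126.    11.8] [ 4.000e-04 -1.000e-04  5.311e-01] q [ 0.78  0.23  1.68 -0.    1.23  0.04]
```

Emit:
{"method": "step_arm", "body": {"deltas": [[-38,-11,0,0,0,0.1],[-76,-22,0,0,0,0.2],[-114,-33,0,0,0,0.3],[-152,-44,0,0,0,0.4],[-190,-56,0,0,0,0.53]]}}

```text
time: 1.93
tool_pos: [360.1, 199.1, 252.0]
tcp_rot: [3.141, -0.0, 1.785]
contact_force: [0.7, 0.8, -0.5]
grip_width: 92.2
```

```bash
python3 -c "
from h import *
go([468,-24,240],down(np.radians(101.9)))"
```

```text
t 1.93 pos [360.1 199.1 252. ] F [ 0.7  0.8 -0.5] g 92.2
DELTA [-240.9   58.    12. ] [ 0.0008 -0.0002  0.0067] q [0.32 0.13 1.81 0.   1.2  0.1 ]
```

Emit:
{"method": "step_arm", "body": {"deltas": [[-38,9,2,0,0,0],[-76,18,4,0,0,0],[-114,27,6,0,0,0],[-152,37,8,0,0,0],[-190,46,10,0,0,0]]}}

```text
time: 2.35
tool_pos: [446.3, 23.4, 241.9]
tcp_rot: [3.141, 0.0, 1.79]
contact_force: [0.4, 0.6, -0.0]
grip_width: 92.2
```

Emit:
{"method": "step_arm", "body": {"deltas": [[-25,6,2,0,0,0],[-48,11,2,0,0,0.003],[-48,11,2,0,0,0.003],[-48,11,2,0,0,0.003]]}}

```text
time: 2.68
tool_pos: [467.0, -20.0, 239.5]
tcp_rot: [-3.141, -0.0, 1.784]
contact_force: [0.2, -0.6, -0.2]
grip_width: 92.1
```

Run:
```python
from h import *
import pickle
go([468,-24,240],down(np.radians(101.9)))
p=snap('wrist','w1');pickle.dump(p,open('w1.pkl','wb'))
print(p['fx'],p['cx'],p['cy'])
for q in ('scanner_mid','cradle_mouth','label_jars'):print(q,[(np.round(b['rect']).tolist(),round(b['p'],2)) for b in bot.boxes_of(q,p)[:3]])
```

```text
t 2.68 pos [467.  -20.  239.5] F [ 0.2 -0.6 -0.2] g 92.1
DELTA [-4.1  0.1 -0.5] [-0.0004 -0.0005  0.0058] q [-0.21  0.25  1.69  0.    1.2  -0.42]
325.19226210127806 278.214940171145 205.29846110691668
scanner_mid [([282.0, 209.0, 39.0, 77.0], 0.77)]
cradle_mouth [([280.0, 190.0, 72.0, 75.0], 0.56)]
label_jars [([484.0, 42.0, 81.0, 84.0], 0.74)]
```

View pics/w1.png

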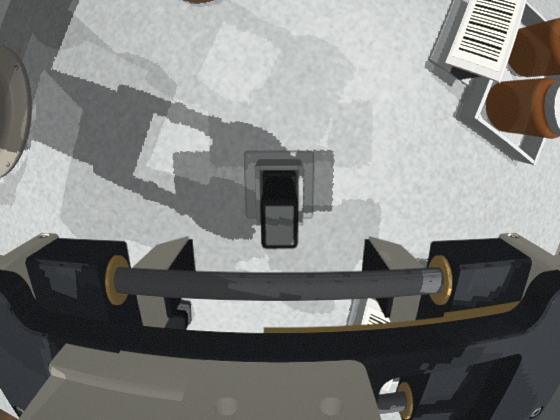

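```bash
cat >> h.py <<'E'
def wray(p,u,v):
    a=np.array([u-p['cx'],v-p['cy']])/p['fx'];r=np.hypot(*a);d=np.array([*(np.sin(r)/max(r,1e-9)*a),np.cos(r)])
    R=np.array(p['R']);return -R.T@np.array(p['t']),R.T@d
def wonz(p,u,v,z):
    c,d=wray(p,u,v);return c+d*(z-c[2])/d[2]
def wproj(p,X):
    c=np.array(p['R'])@np.array(X,float)+p['t'];r=np.arctan2(np.hypot(c[0],c[1]),c[2]);k=p['fx']*r/np.hypot(c[0],c[1]);return c[0]*k+p['cx'],c[1]*k+p['cy']
E
python3 - <<'E'
from h import *
import pickle
p=pickle.load(open('w1.pkl','rb'))
cv2.imwrite('pics/w1c.png',cv2.resize(p['color'][130:260,225:335],(660,780)[0:2],interpolation=2)[:600,:,::-1]) if 0 else cv2.imwrite('pics/w1c.png',cv2.resize(p['color'][140:255,230:330],(520,598),interpolation=2)[:,:,::-1])
for L,z in (([(261,206),(297,206),(298,247),(262,247)],148),([(245,152),(313,151),(312,216),(247,217)],8)):
    F=np.array([wonz(p,*x,z) for x in L]);print(F.mean(0).round(1))
    for i in range(4):
        d=F[(i+1)%4]-F[i];print(np.degrees(np.arctan2(d[1],d[0])).round(1),np.hypot(*d[:2]).round(1))
print('cam',wray(p,278,205)[0])
E
```

```text
[469.7 -24.9 148. ]
12.2 25.8
-75.4 31.8
-167.9 26.9
102.6 31.8
[469.6 -22.8   8. ]
13.1 76.5
-77.3 76.4
-166.9 76.5
102.6 76.5
cam [452.07541015  51.68669953 372.00760951]
```

View pics/w1c.png

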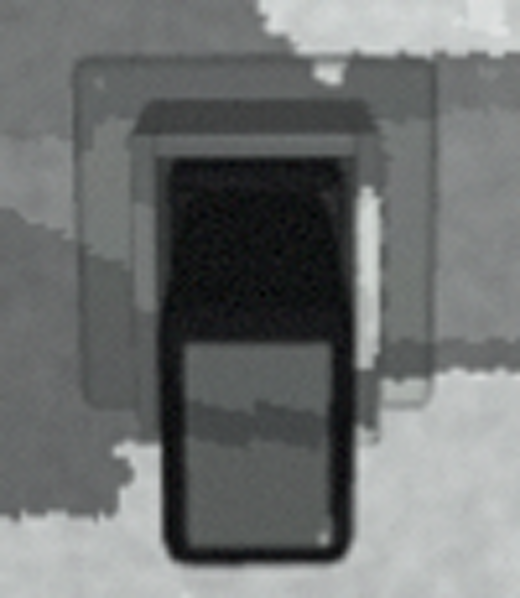

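```bash
python3 -c "
from h import *
go([469,-24.5,114],down(np.radians(102.3)))"
```

```text
t 2.88 pos [466.5 -18.1 239.8] F [ 0.4 -0.2  0.3] g 91.7
DELTA [ -6.8   1.1 125.8] [ 0.     -0.0003  0.0027] q [-0.2   0.25  1.69  0.    1.2  -0.42]
```

Emit:
{"method": "step_arm", "body": {"deltas": [[-6.8,1,20,0,0,0.003],[-6.8,1,45,0,0,0.003],[-6.8,1,70,0,0,0.003],[-6.8,1,95,0,0,0.003],[-6.8,1,110,0,0,0.003]]}}

```text
time: 3.3
tool_pos: [468.0, -24.3, 127.8]
tcp_rot: [-3.139, -0.001, 1.785]
contact_force: [0.1, 0.3, -1.1]
grip_width: 91.7
```

Emit:
{"method": "step_arm", "body": {"deltas": [[0,0,10,0,0,0],[0,0,15,0,0,0],[0,0,15,0,0,0],[0,0,15,0,0,0]]}}

```text
time: 3.63
tool_pos: [469.5, -25.1, 115.2]
tcp_rot: [3.141, 0.0, 1.785]
contact_force: [0.6, 0.2, -0.0]
grip_width: 91.7
```

```bash
python3 -c "
from h import *
go([469,-24.5,114],down(np.radians(102.3)))"
```

```text
t 3.63 pos [469.5 -25.1 115.2] F [ 0.6  0.2 -0. ] g 91.7
DELTA [ 0.6 -0.4  1.2] [ 0.0005  0.0001 -0.0008] q [-0.22  0.41  1.86  0.    0.88 -0.43]
```

Aligned; close.

Emit:
{"method": "step_arm", "body": {"deltas": [[0,0,0,0,0,0],[0,0,0,0,0,0],[0,0,0,0,0,0],[0,0,0,0,0,0],[0,0,0,0,0,0]], "fingers": 15}}

```text
time: 4.05
tool_pos: [469.5, -25.6, 115.0]
tcp_rot: [3.141, 0.0, 1.784]
contact_force: [0.1, 0.2, -0.5]
grip_width: 63.5
```

Emit:
{"method": "step_arm", "body": {"deltas": [[0,0,0,0,0,0],[0,0,0,0,0,0],[0,0,0,0,0,0],[0,0,0,0,0,0],[0,0,0,0,0,0]]}}

```text
time: 4.47
tool_pos: [469.3, -25.5, 114.7]
tcp_rot: [-3.142, -0.0, 1.784]
contact_force: [-0.0, 0.5, 0.1]
grip_width: 30.0
```

Emit:
{"method": "step_arm", "body": {"deltas": [[0,0,0,0,0,0],[0,0,0,0,0,0],[0,0,0,0,0,0],[0,0,0,0,0,0]]}}

```text
time: 4.8
tool_pos: [469.3, -25.5, 114.7]
tcp_rot: [-3.142, -0.0, 1.784]
contact_force: [-0.2, -0.1, -0.9]
grip_width: 27.8
```

Emit:
{"method": "step_arm", "body": {"deltas": [[0,0,-4,0,0,0],[0,0,-10,0,0,0],[0,0,-18,0,0,0],[0,0,-28,0,0,0],[0,0,-40,0,0,0]]}}

```text
time: 5.22
tool_pos: [469.1, -25.5, 155.5]
tcp_rot: [-3.141, -0.0, 1.784]
contact_force: [-0.5, 0.3, -1.7]
grip_width: 28.0
```

Emit:
{"method": "step_arm", "body": {"deltas": [[0,0,-14,0,0,0],[0,0,-32,0,0,0],[0,0,-55,0,0,0],[0,0,-78,0,0,0],[0,0,-95,0,0,0]]}}

```text
time: 5.63
tool_pos: [469.6, -25.6, 252.4]
tcp_rot: [3.139, 0.001, 1.784]
contact_force: [0.9, -0.3, -2.2]
grip_width: 28.2
```

```bash
cat >> h.py <<'E'
def target(L,yaw,d):
    a=np.radians(yaw);xh=np.array([np.cos(a),np.sin(a),0]);y=np.array([-np.sin(a),np.cos(a),0]);z=np.array([0,0,1.])
    n=(z-xh)/2**.5;x=(z+xh)/2**.5
    # tool z=-n, tool y=+x, tool x=y cross z
    R=Rn.from_matrix(np.array([np.cross(x,-n),x,-n]).T); return np.array(L)+n*d,R
E
python3 - <<'E'
from h import *
import pickle
p=snap('wrist','w2');s=snap('side','s2');pickle.dump((p,s),open('w2.pkl','wb'))
for q in ('label_jars','scanner_mid'):
  for c in (p,s):print(q,[(np.round(b['rect'],1).tolist(),round(b['p'],2)) for b in bot.boxes_of(q,c)[:3]])
P,R=target([649,209,70],-11.75,186+60);print(P,R.as_euler('xyz'));go(P,R)
E
```

```text
label_jars [([477.7, 39.5, 81.0, 78.9], 0.64)]
label_jars [([299.6, 167.6, 19.5, 32.9], 0.77)]
scanner_mid [([280.9, 254.8, 77.0, 143.2], 0.6)]
scanner_mid [([252.5, 162.2, 21.7, 65.7], 0.61), ([369.1, 239.1, 38.0, 46.1], 0.53)]
[478.6967356  244.42312994 243.94826817] [2.35619449 0.         1.36572014]
t 5.93 pos [468.6 -25.4 248.5] F [-0.  -0.3 -1.5] g 28.3
DELTA [261.6  67.    4.7] [-0.776  -0.1647  0.3961] q [-0.22  0.24  1.67  0.    1.23 -0.43]
```

View pics/w2.png

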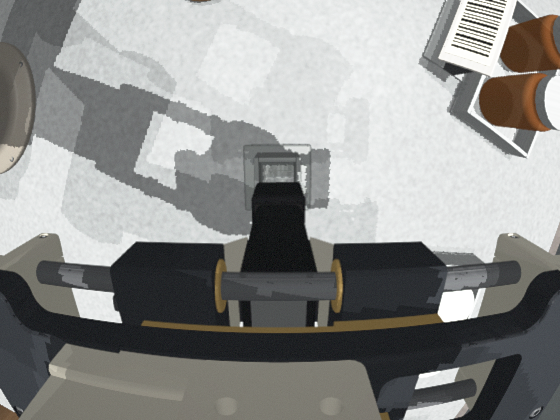

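Scanner is gripped and out; the empty cradle shows at (277,178). Now swing and tilt.

Emit:
{"method": "step_arm", "body": {"deltas": [[26,7,0,-0.08,-0.016,0.04],[54,14,0,-0.17,-0.035,0.085],[82,21,0,-0.26,-0.055,0.13],[110,28,1,-0.35,-0.075,0.175],[138,35,2,-0.44,-0.093,0.22]]}}

```text
time: 6.35
tool_pos: [473.0, 112.9, 246.6]
tcp_rot: [2.708, 0.042, 1.555]
contact_force: [0.1, -1.0, -1.9]
grip_width: 28.0
```

Run:
```python
from h import *
go(*target([649,209,70],-11.75,246))
```

```text
t 6.35 pos [473.  112.9 246.6] F [ 0.1 -1.  -1.9] g 28.0
DELTA [131.6   4.5  -1.2] [-0.3471 -0.0741  0.1806] q [ 0.14  0.09  1.95 -0.16  0.68  0.25]
```

Emit:
{"method": "step_arm", "body": {"deltas": [[26,1,0,-0.07,-0.015,0.036],[52,2,0,-0.14,-0.03,0.072],[78,3,0,-0.21,-0.045,0.108],[105,4,-1,-0.28,-0.06,0.144],[131,4.5,-1,-0.347,-0.074,0.18]]}}

```text
time: 6.77
tool_pos: [477.2, 193.1, 241.8]
tcp_rot: [2.482, 0.043, 1.414]
contact_force: [0.9, -1.2, -1.3]
grip_width: 27.6
```

Emit:
{"method": "step_arm", "body": {"deltas": [[0,0,0,0,0,0],[0,0,0,0,0,0]]}}

```text
time: 6.93
tool_pos: [476.9, 192.9, 241.5]
tcp_rot: [2.486, 0.045, 1.419]
contact_force: [-0.2, 0.5, -2.2]
grip_width: 28.1
```

Run:
```python
from h import *
import pickle
go(*target([649,209,70],-11.75,246))
p=snap('wrist','w3');pickle.dump(p,open('w3.pkl','wb'))
for q in ('label_jars','scanner_mid'):
  print(q,[(np.round(b['rect'],1).tolist(),round(b['p'],2)) for b in bot.boxes_of(q,p)[:3]])
```

```text
t 6.93 pos [476.9 192.9 241.5] F [-0.2  0.5 -2.2] g 28.1
DELTA [51.1 -1.9 -7.5] [-0.1283 -0.0008  0.0696] q [ 0.45  0.16  2.   -0.76  0.57  1.15]
label_jars [([303.7, 137.0, 65.8, 113.6], 0.79)]
scanner_mid [([362.7, 173.1, 74.4, 62.8], 0.72), ([280.9, 255.1, 77.5, 146.1], 0.67)]
```

View pics/w3.png

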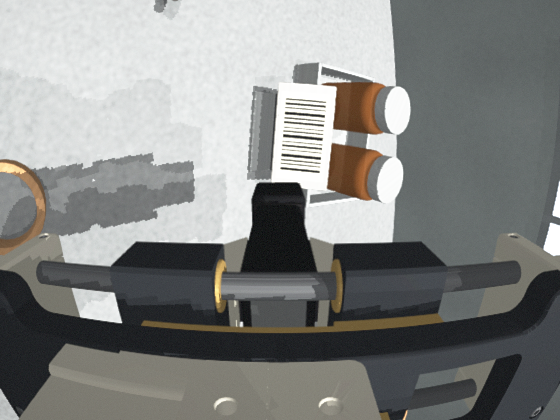

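```bash
cat > k.py <<'E'
from h import *
from scipy.optimize import least_squares
# q, pos, (printed samples)
S=[([1.198,.3427,1.525,0,1.2754,-.146],[117.9,511.4,251.4],[-3.14,0,2.9148]),([.78,.23,1.68,0,1.23,.04],[273,377.1,251.9],[3.141,0,2.31]),
([.32,.13,1.81,0,1.2,.1],[360.1,199.1,252],[3.141,0,1.785]),([-.22,.41,1.86,0,.88,-.43],[469.5,-25.1,115.2],[3.141,0,1.785]),([-.22,.24,1.67,0,1.23,-.43],[468.6,-25.4,248.5],[3.141,0,1.784]),
([.14,.09,1.95,-.16,.68,.25],[473,112.9,246.6],[2.708,.042,1.555]),([.45,.16,2.,-.76,.57,1.15],[476.9,192.9,241.5],[2.486,.045,1.419])]
def fk(q,k,s=(1,1)):
    h,a1,L1,L2,e,d6=k; q1,q2,q3,q4,q5,q6=q
    z=lambda a:Rn.from_euler('z',a); y=lambda a:Rn.from_euler('y',a)
    Rf=z(q1)*y(q2+q3); R=Rf*z(s[0]*q4)*y(q5)*z(s[1]*q6)*z(np.pi/2*s[2])
    p=np.array([0,0,h])+z(q1).apply([a1,0,0])+(z(q1)*y(q2)).apply([0,0,L1])+Rf.apply([e,0,L2])+R.apply([0,0,d6])
    return p,R
def fit():
    best=None
    for s4 in(1,-1):
      for s6 in(1,-1):
        for s7 in (1,-1):
          s=(s4,s6,s7)
          def f(k):
            o=[]
            for q,p,r in S:
                P,R=fk(q,k,s);o+=[*((P-p)/5),*((Rn.from_euler('xyz',r).inv()*R).as_rotvec()/.01)]
            return np.array(o)
          r=least_squares(f,[300,0,350,350,0,200])
          if best is None or r.cost<best[0]:best=(r.cost,r.x,s,f(r.x))
    return best
LO=np.array([-2.53,-.77,.04,-1,.28,-3.11]);HI=np.array([2.53,2.02,2.7,4.14,2.66,3.11])
def ik(P,R,k,s,lim=True,q0=(.45,.3,2.,-.7,.6,1.1)):
    f=lambda q:[*((fk(q,k,s)[0]-P)/5),*((R.inv()*fk(q,k,s)[1]).as_rotvec()/.01)]
    return least_squares(f,q0,bounds=(LO-(0 if lim else 3),HI+(0 if lim else 3)))
E
python3 - <<'E'
from k import *
c,k,s,res=fit();print(c,k.round(1),s);print(res.reshape(-1,6).round(1))
for d in (246,206,191,186,181,176,166):
    P,R=target([649,209,70],-11.75,d)
    r=ik(P,R,k,s,False);print(d,round(r.cost,3),r.x.round(2))
    r=ik(P,R,k,s,False,(.3,.3,2.,2.4,.6,-2));print('   ',round(r.cost,3),r.x.round(2))
E
```

```text
730.817189558142 [151.5  77.1 359.1 311.  -32.6 174.4] (1, 1, 1)
[[ 13.2  -8.3   0.8  -0.    0.    0. ]
 [ 11.3 -10.2   0.4  -0.1   0.   -0.1]
 [  8.8 -13.   -0.1  -0.1   0.   -0.6]
 [ -0.6 -15.8   3.2   0.8   0.4   0.4]
 [ -2.6 -15.3   0.9  -0.1  -0.1   0.3]
 [ -0.3 -12.8  -1.4  -0.4   0.3   0.1]
 [ -0.6  -7.2  -3.9   0.2   0.2  -0.3]]
246 0.0 [ 0.65  0.25  1.87 -0.97  0.7   1.52]
    0.0 [ 0.65  0.25  1.87  2.17 -0.7  -1.62]
206 0.0 [ 0.6   0.33  1.85 -1.04  0.63  1.58]
    0.0 [ 0.6   0.33  1.85  2.1  -0.63 -1.56]
191 0.0 [ 0.58  0.36  1.84 -1.07  0.61  1.61]
    0.0 [ 0.58  0.36  1.84  2.07 -0.61 -1.54]
186 0.0 [ 0.58  0.38  1.84 -1.08  0.6   1.61]
    0.0 [ 0.58  0.38  1.84  2.06 -0.6  -1.53]
181 0.0 [ 0.57  0.39  1.84 -1.09  0.59  1.62]
    0.0 [ 0.57  0.39  1.84  2.05 -0.59 -1.52]
176 0.0 [ 0.57  0.4   1.83 -1.1   0.59  1.63]
    0.0 [ 0.57  0.4   1.83  2.04 -0.59 -1.51]
166 0.0 [ 0.56  0.42  1.82 -1.12  0.57  1.65]
    0.0 [ 0.56  0.42  1.82  2.02 -0.57 -1.49]
```

```bash
sed -i 's/h,a1,L1,L2,e,d6=k/h,a1,L1,L2,e,d6,b=k/; s/\[a1,0,0\]/[a1,b,0]/; s/\[300,0,350,350,0,200\]/[300,0,350,350,0,200,0]/' k.py
python3 - <<'E'
from k import *
c,k,s,res=fit();print(c,k.round(1),s);print((res.reshape(-1,6)[:,:3]*5).round(1))
for d in (246,206,191,186,181,176,166):
    P,R=target([649,209,70],-11.75,d)
    r=ik(P,R,k,s,False);print(d,round(r.cost,3),r.x.round(3))
    r=ik(P,R,k,s);print('   lim',round(r.cost,3),r.x.round(3))
E
```

```text
1.3577920727848745 [213.3   5.5 508.9 372.1  42.6 293.1  76.3] (1, 1, 1)
[[ 0.2  0.1 -1.5]
 [-0.6 -0.3 -0.2]
 [-1.   0.3 -1.2]
 [-0.8 -1.5 -0.4]
 [ 0.5 -1.3  2. ]
 [ 0.5  1.2  1.9]
 [-0.2  1.1 -0.5]]
246 0.0 [ 0.612  0.225  1.992 -1.084  0.623  1.638]
   lim 3.636 [ 0.604  0.214  1.964 -1.     0.638  1.545]
206 0.0 [ 0.561  0.297  1.992 -1.189  0.557  1.726]
   lim 14.256 [ 0.547  0.275  1.936 -1.     0.583  1.52 ]
191 0.0 [ 0.543  0.325  1.99  -1.232  0.535  1.763]
   lim 19.659 [ 0.527  0.299  1.924 -1.     0.564  1.51 ]
186 0.0 [ 0.538  0.334  1.989 -1.247  0.529  1.775]
   lim 21.6 [ 0.521  0.307  1.919 -1.     0.558  1.507]
181 0.0 [ 0.532  0.343  1.987 -1.262  0.522  1.788]
   lim 23.604 [ 0.515  0.315  1.915 -1.     0.552  1.504]
176 0.0 [ 0.526  0.353  1.986 -1.277  0.516  1.801]
   lim 25.667 [ 0.508  0.324  1.91  -1.     0.546  1.501]
166 0.0 [ 0.515  0.372  1.983 -1.307  0.504  1.827]
   lim 29.954 [ 0.496  0.34   1.901 -1.     0.534  1.495]
```

```bash
cat >> k.py <<'E'
def best(L,yaw,dist,k,s,off=106.,q4min=-0.985,wr=1.):
    # scanner window looks at L from dist; minimise misalignment, roll too
    _,R=target(L,yaw,0); lo=LO.copy();lo[3]=q4min
    def f(q):
        p,Rq=fk(q,k,s);w=(R.inv()*Rq).as_rotvec()
        return [*((p+Rq.apply([0,0,off+dist])-L)/.05),w[0],w[1],w[2]*wr]
    r=least_squares(f,(.52,.3,1.95,-.9,.56,1.5),bounds=(lo,HI),x_scale=.1,max_nfev=2000)
    p,Rq=fk(r.x,k,s);w=(R.inv()*Rq).as_rotvec();return r.x,p,Rq,np.degrees(w),np.abs(np.array(f(r.x))[:3]).max()*.05
E
python3 - <<'E'
from k import *
c,k,s,res=fit()
for d in (75,80,85,90):
  for wr in (1,.5):
    q,p,R,w,e=best(np.array([649,209,70.]),-11.75,d,k,s,wr=wr);print(d,wr,q.round(3),p.round(1),'err deg xyz',w.round(2),'square',np.hypot(w[0],w[1]).round(2),e.round(2))
E
```

```text
75 1 [ 0.496  0.331  1.913 -0.985  0.536  1.484] [533.4 234.  207. ] err deg xyz [ 4.21 -0.29  0.  ] square 4.22 0.0
75 0.5 [ 0.496  0.331  1.913 -0.985  0.536  1.484] [533.4 234.  207. ] err deg xyz [ 4.21 -0.29 -0.  ] square 4.22 0.0
80 1 [ 0.503  0.323  1.917 -0.985  0.542  1.487] [529.8 234.7 210.4] err deg xyz [ 4.03 -0.27  0.  ] square 4.04 0.0
80 0.5 [ 0.503  0.323  1.917 -0.985  0.542  1.487] [529.8 234.7 210.4] err deg xyz [ 4.03 -0.27  0.  ] square 4.04 0.0
85 1 [ 0.51   0.314  1.921 -0.985  0.549  1.49 ] [526.1 235.5 213.8] err deg xyz [ 3.84 -0.26  0.  ] square 3.85 0.0
85 0.5 [ 0.51   0.314  1.921 -0.985  0.549  1.49 ] [526.1 235.5 213.8] err deg xyz [ 3.84 -0.26  0.  ] square 3.85 0.0
90 1 [ 0.516  0.305  1.925 -0.985  0.556  1.493] [522.4 236.2 217.1] err deg xyz [ 3.65 -0.25  0.  ] square 3.66 0.0
90 0.5 [ 0.516  0.305  1.925 -0.985  0.556  1.493] [522.4 236.2 217.1] err deg xyz [ 3.65 -0.25 -0.  ] square 3.66 0.0
```

Run:
```python
from h import *
import pickle
p=pickle.load(open('w3.pkl','rb'));D=pickle.load(open('D.pkl','rb'))
cv2.imwrite('pics/w3c.png',cv2.resize(p['color'][75:200,245:345],(480,600),interpolation=2)[:,:,::-1])
a=wray(p,304,136.5);b=ray(D['top'],191.9,168);c=ray(D['side'],299,168)
print(tri(a,b),tri(a,c),tri(b,c),wonz(p,304,136.5,70))
P,R=target([649,209,70],-11.75,0);M=R.as_matrix()
# model plate corners (tool x = -/+ label y)
for L in ([649,209,70],[647.5,209.5,70]):
  print(L,[np.round(wproj(p,np.array(L)+sx*32.5*M[:,1]+sy*60*M[:,0]),1).tolist() for sx,sy in((1,1),(1,-1),(-1,-1),(-1,1))])
```

```text
[648.19560839 210.11854534  70.01016096] [654.25656085 210.03303103  67.9996173 ] [651.60586174 208.39969753  70.76796479] [648.7854332  210.76208249  70.        ]
[649, 209, 70] [[337.3, 88.1], [327.7, 192.1], [272.4, 186.7], [279.5, 83.6]]
[647.5, 209.5, 70] [[336.3, 87.8], [326.8, 192.1], [271.3, 186.7], [278.4, 83.3]]
```

View pics/w3c.png

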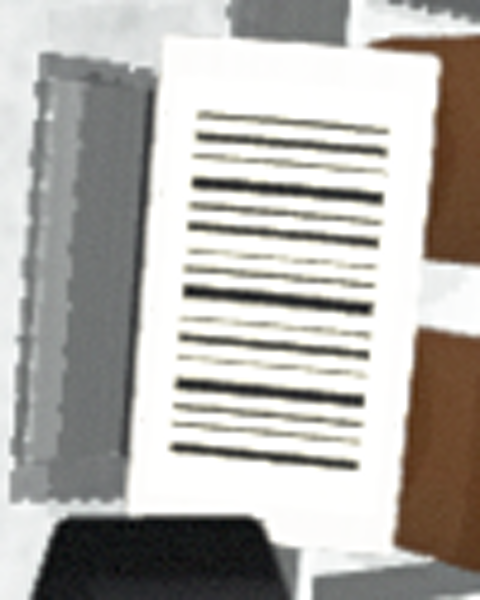

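Run:
```python
from h import *
import pickle
from scipy.optimize import least_squares
p=pickle.load(open('w3.pkl','rb'));D=pickle.load(open('D.pkl','rb'));t=D['top']
C=[(1,1),(1,-1),(-1,1),(0,0)];W=[(336.9,87.5),(327.6,189),(279,82.9),(303.0,135.2)]
T=dict(zip([(1,1),(1,-1),(-1,-1),(-1,1)],[None]*4))
tu=[(18,80),(388,150),(375,320),(15,250)];tu=[(167+(u-.5)/8,143+(v-.5)/8) for u,v in tu] # (up,left)(up,right)(low,right)(low,left)
def f(x,wt=1,ww=1):
    _,R=target([0,0,0],x[3],0);M=R.as_matrix();L=np.array(x[:3]);o=[]
    for (a,b),w in zip(C,W): o+=list(ww*(np.array(wproj(p,L+a*32.5*M[:,1]+b*60*M[:,0]))-w))
    y=M[:,0]*np.sign(M[1,0]) # left
    for (a,b),w in zip([(1,1),(1,-1),(-1,-1),(-1,1)],tu): o+=list(wt*2.4/1.*.8*(np.array(proj(t,L+a*32.5*M[:,1]+b*60*y))-w))
    return np.array(o+[(x[2]-70)/1.])
for wt,ww in((1,1),(1,0),(0,1)):
    r=least_squares(f,[649,209,70,-11.7],args=(wt,ww));print(r.x.round(1),r.cost.round(1),f(r.x).round(1))
```

```text
[648.2 210.5  69.7 -11.7] 7.7 [-0.5 -0.7 -0.6  2.  -0.4 -0.5  0.4  1.6 -1.4  0.3 -0.8  0.6 -0.2 -1.6
 -0.1 -1.3 -0.3]
[647.5 209.6  70.  -11.8] 2.3 [-0.5  0.2 -0.9  3.  -0.5  0.3  0.2  2.5 -0.7  0.7 -0.1  1.2  0.3 -1.
  0.4 -0.9  0. ]
[649.2 211.   69.4 -11.5] 3.1 [-0.2 -1.3 -0.1  1.2 -0.1 -0.9  0.9  1.  -1.8 -0.2 -1.1 -0.3 -0.5 -2.4
 -0.4 -1.8 -0.6]
```

```bash
cat > fin.py <<'E'
from k import *
c,k,s,res=fit()
q,p,R,w,e=best(np.array([648.5,210.3,70.]),-11.7,81,k,s,off=106.7,q4min=-.97)
print(q.round(3),p.round(1),R.as_euler('xyz').round(3),'err',w.round(2),e.round(2))
o=bot.get_obs();print('fk err',(fk(o['joint_positions'],k,s)[0]-o['tool_pos']).round(1))
go(p,R)
Ra=Rn.from_euler('xyz',o['tcp_rot']);win=o['tool_pos']+Ra.apply([0,0,106.7]);_,Rt=target([0,0,0],-11.7,0);v=np.array([648.5,210.3,70])-win
print('window',win.round(1),'aim off square deg',np.degrees((Rt.inv()*Ra).as_rotvec()).round(1),'in tool axes to label',Ra.inv().apply(v).round(1))
E
python3 fin.py
```

```text
[ 0.505  0.319  1.914 -0.97   0.546  1.472] [528.6 235.9 212.1] [2.43  0.003 1.364] err [ 4.21 -0.22  0.  ] 0.0
fk err [1.6 0.7 0.4]
t 7.08 pos [478.1 191.5 242.9] F [-0.5  0.4 -1.4] g 27.8
DELTA [53.  16.6 48.9] [-0.0523 -0.0007  0.0647] q [ 0.45  0.16  1.99 -0.76  0.57  1.15]
window [542.  177.8 158.6] aim off square deg [ 7.2 -0.  -3.7] in tool axes to label [ 52.5  26.3 129.6]
```

Emit:
{"method": "step_arm", "body": {"deltas": [[12,4,6,-0.012,0,0.015],[24,8,12,-0.024,0,0.03],[36,12,20,-0.036,0,0.045],[48,15,30,-0.047,0,0.06],[53,16.6,38,-0.052,0,0.065]]}}

```text
time: 7.5
tool_pos: [523.4, 238.2, 221.1]
tcp_rot: [2.428, 0.0, 1.363]
contact_force: [-0.5, 0.6, -1.4]
grip_width: 27.7
```

Emit:
{"method": "step_arm", "body": {"deltas": [[0,0,3,0,0,0],[0,0,3,0,0,0],[0,0,3,0,0,0]]}}

```text
time: 7.75
tool_pos: [524.0, 236.7, 218.9]
tcp_rot: [2.429, 0.002, 1.363]
contact_force: [-0.2, -0.2, -1.6]
grip_width: 27.6
```

```bash
python3 fin.py
```

```text
[ 0.505  0.319  1.914 -0.97   0.546  1.472] [528.6 235.9 212.1] [2.43  0.003 1.364] err [ 4.21 -0.22  0.  ] 0.0
fk err [2.3 1.2 0.5]
t 7.75 pos [524.  236.7 218.9] F [-0.2 -0.2 -1.6] g 27.6
DELTA [ 0.2 -1.   8.2] [ 0.0005 -0.0003 -0.0012] q [ 0.51  0.31  1.91 -0.95  0.56  1.45]
window [592.3 222.2 138.2] aim off square deg [ 4.2 -0.2  0.1] in tool axes to label [ 0.1 -1.1 89.2]
```

Emit:
{"method": "step_arm", "body": {"deltas": [[0,-0.5,3,0,0,0],[0,-1,6,0,0,0],[0,-1,8,0,0,0],[0,-1,8,0,0,0],[0,-1,8,0,0,0]]}}

```text
time: 8.17
tool_pos: [528.4, 236.7, 212.2]
tcp_rot: [2.429, 0.001, 1.364]
contact_force: [0.8, 0.0, -2.1]
grip_width: 27.8
```

```bash
python3 fin.py
python3 - <<'E'
from h import *
w=snap('wrist','w4');s=snap('side','s4');t=snap('top','t4')
a=cv2.resize(w['color'][60:280,190:410],(400,400),interpolation=3);b=cv2.resize(s['color'][90:220,210:340],(400,400),interpolation=3)
cv2.imwrite('pics/fin.png',np.hstack([a,b])[:,:,::-1])
o=bot.get_obs();R=Rn.from_euler('xyz',o['tcp_rot'])
# predicted window front corners in wrist view vs seen
M=R.as_matrix();W=o['tool_pos']+106.7*M[:,2]
for X,n in ((W,'win'),(o['tool_pos']-33*M[:,2],'top')):print(n,np.round([wproj(w,X),proj(s,X),proj(t,X)],0).tolist())
print('lab',np.round([wproj(w,[648.5,210.3,70]),proj(s,[648.5,210.3,70])],0).tolist())
E
```

```text
[ 0.505  0.319  1.914 -0.97   0.546  1.472] [528.6 235.9 212.1] [2.43  0.003 1.364] err [ 4.21 -0.22  0.  ] 0.0
fk err [2.5 1.3 0.6]
t 8.17 pos [528.4 236.7 212.2] F [ 0.8  0.  -2.1] g 27.8
DELTA [-0.8  0.2  0.3] [ 0.0011 -0.0015 -0.0008] q [ 0.51  0.32  1.91 -0.97  0.55  1.47]
window [596.7 222.3 131.5] aim off square deg [ 4.1 -0.1  0.1] in tool axes to label [-1.  -0.  81.3]
win [[279.0, 214.0], [278.0, 149.0], [182.0, 185.0]]
top [[279.0, 323.0], [243.0, 114.0], [165.0, 219.0]]
lab [[278.0, 191.0], [296.0, 168.0]]
```

View pics/fin.png

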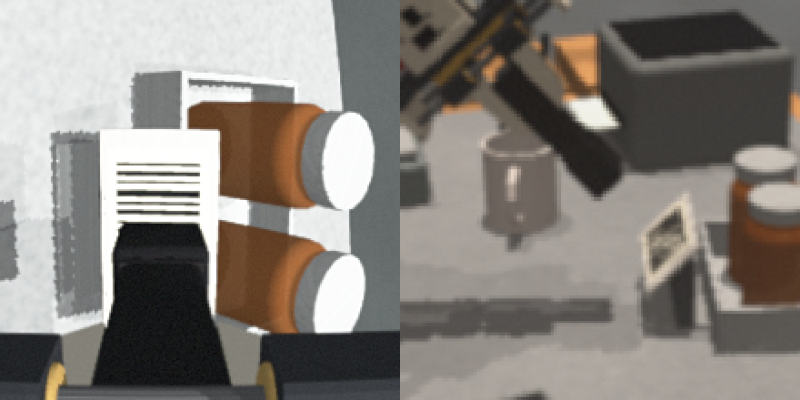

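The final view agrees with the calculation. In the wrist crop the scanner is centred on the label (161 against 160) with its edges parallel to it. In the side view the window is at about (277,149), against (278,149) predicted. I'll let it settle and hand in.

Emit:
{"method": "step_arm", "body": {"deltas": [[0,0,0,0,0,0],[0,0,0,0,0,0],[0,0,0,0,0,0],[0,0,0,0,0,0],[0,0,0,0,0,0]]}}

```text
time: 8.73
tool_pos: [528.4, 236.9, 212.3]
tcp_rot: [2.428, 0.001, 1.365]
contact_force: [1.0, 0.5, -2.2]
grip_width: 28.2
```

```bash
python3 fin.py; python3 -c "
from plant import bot
print(abs(bot.get_obs()['dq']).max()); print(bot.close_job())"
```

```text
[ 0.505  0.319  1.914 -0.97   0.546  1.472] [528.6 235.9 212.1] [2.43  0.003 1.364] err [ 4.21 -0.22  0.  ] 0.0
fk err [2.4 1.3 0.6]
t 8.73 pos [528.4 236.9 212.3] F [ 1.   0.5 -2.2] g 28.2
DELTA [-1.   0.2  0.4] [ 0.0013 -0.0018 -0.0008] q [ 0.51  0.32  1.91 -0.97  0.55  1.47]
window [596.7 222.5 131.6] aim off square deg [ 4.1 -0.1  0. ] in tool axes to label [-1.3 -0.1 81.3]
0.002140795552012228
the job is handed in; nothing more can be done
None
```

I drew the scanner straight up out of its cradle and am holding it in front of the jars' label. The job was handed in at about 8.7 s of the 32 s allowed.

**Last checks (from the measured tool pose):**
- **Aim:** the window is 81 mm from the label, and its line of sight passes 1.3 mm from my estimate of the label's middle. That estimate is good to about 2 mm.
- **Scan line:** the wide side lies along the label's width to within 0.1°.
- **Grip:** the scanner is held steady at 28 mm opening. The force reading is about its own weight, so it is touching nothing.
- **Pictures:** the final wrist and side views agree with these numbers. I did not re-measure the other things on the bench, but the arm met no noticeable force along the way.

**Not met exactly:** the scanner looks about 4° off square, tilted along the label's slope. Joint 4 stops at -1.0 rad and exact squareness with this grip needs about -1.25, so I kept the aim on the middle of the label. I judged putting the scanner back to grip it differently riskier than leaving the 4°.

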